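# Fit the U-bolt over the sloping post

## Task

Take the U-bolt by its black grip out of its parking block and fit it over the sloping steel post, with one leg on each side of the post and both legs in the two bores of the clamp block under it. The clamp block can stand anywhere along its short slide, so feel or look for the bores; push the U-bolt fully home until its crossbar rests on the post, let go of it, and do not push the beaker or the dropper bottle out of place.

Things in the scene. Friction and masses are not known exactly. Their poses are not given: they have to be found in the camera images.
- u_bolt: Steel U-bolt with a black grip, 116 mm long, about 0.16 kg. Two parallel round legs 10 mm thick, 50 mm apart between centres, hemispherical tips, joined by a round 10 mm crossbar, its underside 64 mm above the tips. Origin midway between the tips; z along the legs to the grip, y from leg to leg; alike after a half turn about z. Starts upright in the parking block.
- grip (a point): Middle of the U-bolt's black grip, a block 16 mm (x) by 30 mm (y) by 46 mm (z) that stands on the middle of the crossbar, from 70 to 116 mm above the leg tips (this point: 93 mm). Axes as the U-bolt.
- leg_tip_a (a point): Lowest point of the U-bolt leg at +25 mm y of the U-bolt's frame.
- leg_tip_b (a point): Lowest point of the U-bolt leg at -25 mm y of the U-bolt's frame.
- rest: Fixed painted parking block 44 (x) x 90 (y) x 48 mm high with two bores 12 mm wide and 40 mm deep, at y = +25 and -25 mm. Origin at the centre of its underside, z up. The U-bolt's legs stand in the bores with their tips 8 mm above the worktop.
- stand: Fixed inclined stand: base plate 172 (x) x 124 (y) x 10 mm on the worktop, four struts, and the sloping frame with the post. Its low side is at -x, its high side at +x. Highest point 167 mm. Origin at the centre of the base's underside, z up.
- post: Sloping frame with the fixed steel post. x runs up along the post (35 degrees from level, high end away from the robot), y level across it, z square to the slope. Origin 90 mm above the stand's origin, beneath the middle of the post, in the plane of the clamp block's top face. Post 25 mm thick, 200 mm long, axis at z = 15.5 mm, top at z = 28 mm; saddles 14 mm wide hold it at x = +81 and -81 mm.
- block_middle (a point): Middle of the clamp block's travel, top face level; same point and axes as post, fixed. The aluminium block, 80 (x) x 84 (y) x 22 mm, slides along x by up to 12 mm either way; where it stands is NOT reported; about 5 N shifts it. Through bores 11.6 mm wide, 1.5 mm chamfer, in mid-length at y = +25 and -25 mm; free space below.
- post_top (a point): Top of the post at its middle, 28 mm above the block's top face; axes as post. Fully home, the U-bolt's crossbar lies on the post, its z is parallel to this z, and its leg tips are 64 mm below this level (36 mm below the block's top face), at x wherever the bores are.
- beaker: Loose empty glass beaker, 74 x 82 x 95 mm, behind the work; bystander. Origin at the centre of its underside.
- dropper_bottle: Loose amber dropper bottle, 34 mm wide, 107 mm tall, in front of the work; bystander. Origin at the centre of its underside.

How it is judged (in metres and radians):
On the way, in this order (a step that is already met when the one before it is completed fails the run):
1. the U-bolt is lifted clear of its parking block (height (world z) of each of leg_tip_a, leg_tip_b above 0.055 m), for 0.1 s.
2. both legs are in the bores, one on each side of the post (x of u_bolt in the frame of post between -0.02 and 0.02 m and y of u_bolt in the frame of post between -0.004 and 0.004 m and z of each of leg_tip_a, leg_tip_b in the frame of post below -0.008 m and angle between the z axis of u_bolt and the z axis of post, either way round below 0.2 rad and angle between the y axis of u_bolt and the y axis of post, either way round below 0.15 rad), for 0.05 s.
At the end, for the whole second after the job is handed in: U-bolt astride the post, both legs through the bores, tips within 3.5 mm of fully home depth, within 0.15 rad of square to the slope and 0.1 rad across the post, centred within 4 mm across it and within 20 mm along it, released and at rest (x of u_bolt in the frame of post between -0.02 and 0.02 m and y of u_bolt in the frame of post between -0.004 and 0.004 m and z of each of leg_tip_a, leg_tip_b in the frame of post below -0.0325 m and z of u_bolt in the frame of post above -0.04 m and angle between the z axis of u_bolt and the z axis of post, either way round below 0.15 rad and angle between the y axis of u_bolt and the y axis of post, either way round below 0.1 rad and linear speed of u_bolt below 0.02 m/s and contact force between the fingers and u_bolt below 0.1 N); the robot touches nothing.
It fails at once if the beaker is pushed more than 30 mm or tipped over (distance of beaker from where it was at the start of the episode above 0.03 m or angle between beaker's own z axis and vertical above 0.5 rad).
It fails at once if the dropper bottle is pushed more than 30 mm or tipped over (distance of dropper_bottle from where it was at the start of the episode above 0.03 m or angle between dropper_bottle's own z axis and vertical above 0.5 rad).
It also fails if it takes over 54 s, if anything falls off the work surface, if the arm or the gripper's body presses on something with over 40 N, if the wrist force passes 120 N, or if a joint passes its speed limit or range.

## Robot

A 6-joint arm with a two-finger parallel gripper is mounted at the origin on a cart in front of the work surface, level with it; the furniture and walls round the work are solid. World frame = base frame: x ahead of the robot, y to its left, z up, the work surface at z = 0. Lengths are in m, angles in degrees, forces in N, time in s.
With the tool pointing down it reaches from about 0.325 to 0.85 m from the base axis. Payload 15.5 kg.
Tool frame: the origin (TCP) lies at the very end of the fingers, on their centre line; the grasp point (between the pads) lies arm.grip_depth behind it (arm.grip_depth is the distance from the TCP to the grasp point, in m); z points along the fingers, y is the direction in which the jaws open and shut (so a half turn about z gives the same grasp; the last joint's range is limited). The gripper opens to 91 mm and grips with 3 to 60 N. Pads are 32 mm wide; open, the fingers measure 118 mm over their backs; the gripper's body (76 mm by 178 mm) begins 60 mm behind the grasp point.
Start: joints at [68.096, 28.281, 77.091, -0, 74.628, -5.472], TCP at [0.177, 0.599, 0.214] pointing down, gripper open.
Joint ranges: [-166.48, 166.48], [-47.26, 123.95], [12.59, 153.08], [-70.14, 250.14], [6.76, 159.57], [-176.63, 176.63]. Speed limits (degrees/s): [108.29, 108.29, 147.25, 172.46, 172.46, 172.46].

## Interface

Orientations are given as a 3x3 rotation matrix whose columns are the frame's x, y, z axes.
In Python, from rig import arm gives the robot as it stands. Calls block until the motion is done:
- arm.move_to(position, orientation): joint-space move of the TCP to a pose.
- arm.move_l(position, orientation=None, feed=0.15): straight line of the TCP; orientation=None keeps the orientation; feed is the mean speed in m/s.
- arm.move_joints(angles): joint-space move.
- arm.grip(opening): finger opening in m; the grip force is fixed at half the most; returns when the fingers have stopped.
- arm.sleep(seconds).
- arm.solve_ik(position, orientation): joint angles nearest the present ones, or None.
- arm.snapshot(name): name is "scene" or "top" or "wrist"; returns the picture (400x640x3 uint8, red, green, blue); there is no depth.
- arm.get_calibration(name): a dict with "intrinsics" (3x3 intrinsics, pixels), "k1" (the pictures are not rectified: a ray, as slopes to the right and down, at radius r is drawn at 1 + k1 r^2 times it, then the intrinsics apply), "cam_to_world" (4x4, takes a point from camera to world coordinates). Camera axes: x right, y down, z forward; pixel columns grow to the right and rows downward; lengths in m; the calibration is good to about 2 mm. A picture is of the moment at which its call begins: read the wrist's pose just before it. get_calibration takes no time and is no camera call; for the wrist camera it gives the pose at the moment of the call.
A pose or a line that the arm cannot do raises arm.Unreachable and nothing moves.
- arm.sign_off(): hands the job in, once; it reports no verdict.
Readings, each from a call of its own:
- arm.current_t(): time.
- arm.current_joint_positions(): joint angles.
- arm.current_dq(): joint speeds.
- arm.current_tau(): joint torques, N m.
- arm.current_ee_pos(): TCP position.
- arm.current_tool_rot(): TCP orientation.
- arm.current_force(): force on the tool from outside, world axes, zero at the start.
- arm.current_torque(): the same for the moment, N m.
- arm.current_width(): finger opening in m.
Only numpy, scipy, OpenCV 4.12 (cv2) and the standard library are available. Lean on these libraries where they do the work, as an engineer would, in place of code of your own. Each camera call takes 0.05 s, during which the arm holds its last target. There are 200 camera calls.

## Working session

There is one attempt and no reset: what is moved stays moved. The work goes in short steps, each a Python script; the robot and the scene stay as the last script left them, time stands still between calls to the robot, and variables do not carry over. Pictures are saved under pics/ and viewed, about 8 in all and at most 12, crops included, and the job is handed in when it is done.

```bash
ls; mkdir -p pics; python3 - <<'E'
from rig import arm
import cv2,numpy as np
np.set_printoptions(precision=4,suppress=True)
for n in("scene","top","wrist"):
    c=arm.get_calibration(n);print(n,c)
    cv2.imwrite(f"pics/{n}0.png",arm.snapshot(n)[:,:,::-1])
print(arm.grip_depth,arm.current_tool_rot(),arm.current_t())
E
```

```text
pics
scene {'intrinsics': array([[404.0889,   0.    , 320.7171],
       [  0.    , 404.0889, 204.5003],
       [  0.    ,   0.    ,   1.    ]]), 'k1': 0.03126727729102667, 'cam_to_world': array([[-0.7834, -0.4966,  0.3737,  0.2663],
       [-0.6215,  0.6192, -0.4799,  0.4372],
       [ 0.007 , -0.6082, -0.7938,  0.7516],
       [ 0.    ,  0.    ,  0.    ,  1.    ]])}
top {'intrinsics': array([[408.6967,   0.    , 310.5933],
       [  0.    , 408.6967, 198.3648],
       [  0.    ,   0.    ,   1.    ]]), 'k1': 0.02486416405488534, 'cam_to_world': array([[-0.0069, -0.9939,  0.1102,  0.479 ],
       [-0.9999,  0.0085,  0.0136,  0.0293],
       [-0.0145, -0.1101, -0.9938,  0.997 ],
       [ 0.    ,  0.    ,  0.    ,  1.    ]])}
wrist {'intrinsics': array([[312.775 ,   0.    , 322.1454],
       [  0.    , 312.775 , 197.3556],
       [  0.    ,   0.    ,   1.    ]]), 'k1': -0.05922120479624069, 'cam_to_world': array([[ 0.2823,  0.9215,  0.2666,  0.1012],
       [ 0.9593, -0.2708, -0.0797,  0.6208],
       [-0.0013,  0.2783, -0.9605,  0.3839],
       [ 0.    ,  0.    ,  0.    ,  1.    ]])}
0.0188 [[-0.9592  0.2828 -0.0003]
 [ 0.2828  0.9592 -0.0008]
 [ 0.0001 -0.0009 -1.    ]] 0.15
```

View pics/top0.png

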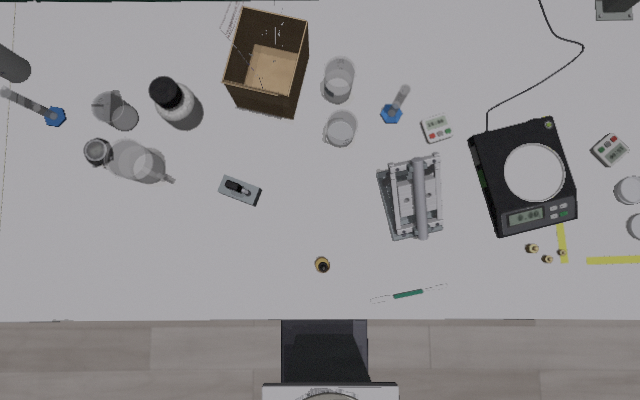

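View pics/scene0.png

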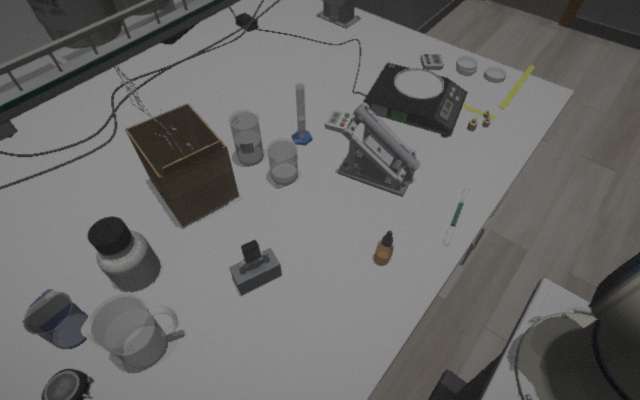

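```bash
cat > h.py <<'E'
from rig import arm
import cv2,numpy as np
np.set_printoptions(precision=4,suppress=True)
def ray(c,uv):
    K=c["intrinsics"];k=c["k1"]
    p=(np.asarray(uv,float)-K[:2,2])/[K[0,0],K[1,1]];s=p.copy()
    for _ in range(20): s=p/(1+k*(s@s))
    T=c["cam_to_world"];d=T[:3,:3]@np.r_[s,1];return T[:3,3],d/np.linalg.norm(d)
def onz(c,uv,z): o,d=ray(c,uv);return o+d*(z-o[2])/d[2]
def onplane(c,uv,p,n): o,d=ray(c,uv);return o+d*(((p-o)@n)/(d@n))
def proj(c,P):
    T=c["cam_to_world"];q=T[:3,:3].T@(np.asarray(P)-T[:3,3]);s=q[:2]/q[2]
    return s*(1+c["k1"]*(s@s))*[c["intrinsics"][0,0],c["intrinsics"][1,1]]+c["intrinsics"][:2,2]
def tri(rs):
    A=sum(np.eye(3)-np.outer(d,d) for o,d in rs);b=sum((np.eye(3)-np.outer(d,d))@o for o,d in rs)
    return np.linalg.solve(A,b)
def frame(y,z):  # tool rot from jaw axis y and approach z
    z=z/np.linalg.norm(z);y=y-z*(y@z);y=y/np.linalg.norm(y);return np.c_[np.cross(y,z),y,z]
def snap(n,name):
    c=arm.get_calibration(n);im=arm.snapshot(n)[:,:,::-1].copy();cv2.imwrite(f"pics/{name}.png",im)
    np.save(f"pics/{name}.npy",c,allow_pickle=True);return c,im
def load(name): return np.load(f"pics/{name}.npy",allow_pickle=True).item(),cv2.imread(f"pics/{name}.png")
E
python3 - <<'E'
from h import *
t=arm.get_calibration("top")
for n,uv,z in(("grip",(237,186),.12),("rest",(240,191),.03),("stand",(413,197),.05),("bottle",(322,265),.06),("beaker",(341,130),.05)): print(n,onz(t,uv,z))
w=arm.get_calibration("wrist")["cam_to_world"];R=arm.current_tool_rot();p=arm.current_ee_pos()
X=np.eye(4);X[:3,:3]=R.T@w[:3,:3];X[:3,3]=R.T@(w[:3,3]-p);np.save("X.npy",X);print(X)
a=cv2.imread("pics/top0.png")[140:250,210:450];b=cv2.imread("pics/scene0.png")[100:300,220:430]
cv2.imwrite("pics/c0.png",np.vstack([cv2.resize(a,(720,330),interpolation=3)]))
E
```

```text
grip [0.6046 0.2009 0.12  ]
rest [0.6054 0.2112 0.03  ]
stand [ 0.5852 -0.1953  0.05  ]
bottle [0.4309 0.0174 0.06  ]
beaker [ 0.7465 -0.0309  0.05  ]
[[ 0.0006 -0.9605 -0.2784  0.0785]
 [ 1.      0.0006 -0.0001 -0.0007]
 [ 0.0002 -0.2784  0.9605 -0.1704]
 [ 0.      0.      0.      1.    ]]
```

View pics/c0.png

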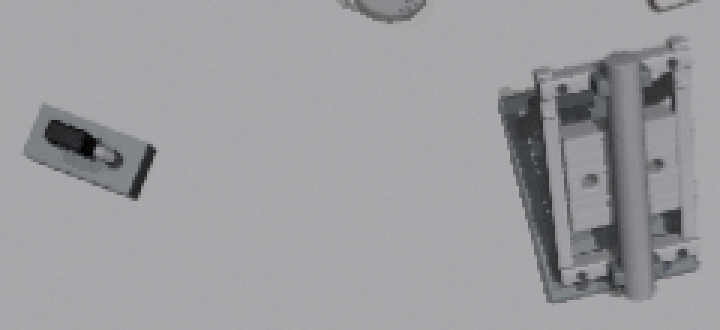

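```bash
python3 - <<'E'
from h import *
X=np.load("X.npy");t=arm.get_calibration("top")
A=onz(t,(210+590/3,140+180/3),.09);B=onz(t,(210+656/3,140+164/3),.09);y=A-B;print(A,B,np.linalg.norm(y));y/=np.linalg.norm(y)
C=(A+B)/2;u=np.cross(y,[0,0,1]);a=np.radians(35);xp=u*np.cos(a)+np.array([0,0,np.sin(a)]);zp=np.cross(xp,y)
print("C",C,"y",y,"zp",zp)
r1=onz(t,(210+40/3,140+105/3),.048);r2=onz(t,(210+155/3,140+148/3),.048);ry=r1-r2;print("rest y",ry,r1,r2)
def campose(P,cx,cz,d):
    Rc=np.c_[cx,np.cross(cz,cx),cz];T=np.eye(4);T[:3,:3]=Rc;T[:3,3]=P-cz*d;G=T@np.linalg.inv(X);return G[:3,3],G[:3,:3]
best=[]
for nm,cx in(("x",xp),("-x",-xp),("y",y),("-y",-y)):
    p,R=campose(C,cx,-zp,.30);q=arm.solve_ik(p,R);print(nm,p,q)
    ps,Rs=p,R
    if q is not None: best.append((np.abs(np.array(q)-arm.current_joint_positions()).max(),nm,p,R))
_,nm,p,R=min(best,key=lambda b:b[0]);print(nm)
arm.move_to(p,R);arm.sleep(.2);snap("wrist","w1");print(arm.current_t())
E
```

```text
[ 0.5741 -0.1716  0.09  ] [ 0.5856 -0.2206  0.09  ] 0.05028014201245792
C [ 0.5798 -0.1961  0.09  ] y [-0.2288  0.9735  0.    ] zp [-0.5584 -0.1312  0.8192]
rest y [0.0348 0.0906 0.    ] [0.6413 0.2476 0.048 ] [0.6065 0.157  0.048 ]
x [ 0.5229 -0.2382  0.1842] [-53.307   27.6889  98.8238  43.3206  63.9478 -95.0226]
-x [ 0.509  -0.184   0.1833] [-34.6128  15.8257 124.0613  73.284   13.3631  68.6757]
y [ 0.5381 -0.2051  0.1998] [ -35.4735   19.4954   98.7175   18.3115   50.576  -148.9671]
-y [ 0.4938 -0.2171  0.1677] [-60.5614  27.9445 124.214   82.3573  48.9912 -53.5175]
-x
3.3667
```

View pics/w1.png

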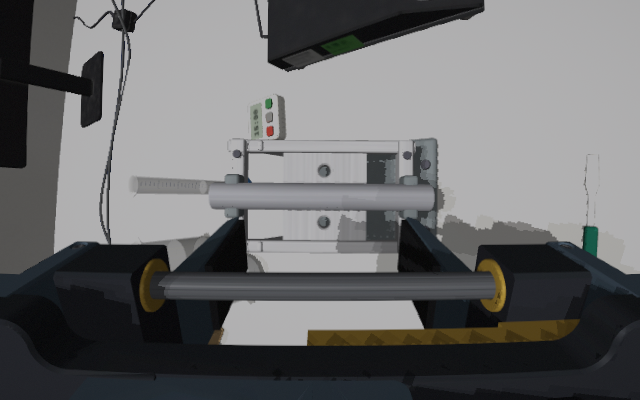

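```bash
python3 - <<'E'
from h import *
c,im=load("w1");g=cv2.cvtColor(im,6).astype(int)
np.set_printoptions(linewidth=250)
for v in(192,198,204): print(v,g[v,203:216],g[v,428:442])
for u in(265,300,345,385): print(u,g[178:216,u])
print(g[163:180,313:334]);print(g[213:231,313:334])
E
```

```text
192 [143 138 121 110 111 139 161 159 159 159 158 159 159] [142 142 142 141 141 130  86  57  62  82  98  99  99  99]
198 [177 177 177 177 177 171 158 155 155 155 154 155 155] [145 145 146 145 145 139 108  56  61  81  98  98  98  99]
204 [178 177 178 177 178 178 162 131 125 126 125 126 125] [135 135 135 136 133 114  60  58  60  82  99  98  99  99]
265 [178 177 178 175 146  99 107 117 126 134 138 143 148 151 154 157 159 156 153 152 153 155 151 145 140 135 130 125 120 108  93 110 177 178 178 178 177 178]
300 [175 175 174 167 161  85  99 111 121 128 132 138 144 148 152 155 157 156 153 152 152 153 151 146 141 137 131 127 123 114 100  94 120 176 176 176 177 177]
345 [171 170 170 169 156 108  92 104 115 124 128 134 140 146 151 154 155 148 144 144 143 144 143 139 134 131 127 122 118 111 103  90 104 170 170 170 167 144]
385 [ 86  86  86  88 102  89  88  96 107 117 121 125 131 138 143 148 149 149 146 144 145 144 143 140 137 134 130 127 122 116 109  96  75  69 104 104 101  87]
[[174 175 174 170 169 172 173 171 161 149 150 145 147 152 160 167 174 174 173 173 172]
 [173 175 174 170 169 171 170 160
[... 2226 characters left out ...]
71]
 [175 175 173 161 128  95  85  99 102 102 101 102  88  55  56  60  96 147 171 172 171]
 [175 175 173 163 134  94  72  85 100 101 101 101  87  55  56  62  99 149 171 172 172]
 [175 175 173 171 156 105  79  67  84  97  98  98  84  54  59  84 130 161 170 172 171]
 [175 175 173 170 163 136 104  81  63  65  70  69  55  58  77 118 152 167 171 172 171]
 [175 175 173 171 171 157 122 111  88  68  62  62  72  89 116 147 167 170 171 172 171]
 [175 175 173 170 170 167 153 131 122 113 102 102 118 135 156 162 171 173 172 172 172]
 [175 175 173 171 170 171 173 166 144 142 144 146 149 155 161 169 173 172 172 172 172]
 [175 175 173 171 170 171 173 174 173 171 169 167 163 169 173 173 173 173 172 172 172]]
```

```bash
python3 - <<'E'
from h import *
c,im=load("w1");g=cv2.cvtColor(im,6)
def cen(u0,u1,v0,v1):
    w=np.clip(160-g[v0:v1,u0:u1].astype(float),0,30);vv,uu=np.mgrid[v0:v1,u0:u1];return (uu*w).sum()/w.sum(),(vv*w).sum()/w.sum()
b1=cen(313,334,163,179);b2=cen(313,334,213,231);print(b1,b2)
O=onz(c,(321.2,196.25),.09+.0155*np.cos(np.radians(35)));a=np.radians(35)
y=np.array([-.2288,.9735,0])
for _ in range(5):
    u=np.cross(y,[0,0,1]);xp=u*np.cos(a)+np.array([0,0,np.sin(a)]);zp=np.cross(xp,y)
    P0=O-zp*.0155
    P=[onplane(c,b,P0,zp) for b in(b1,b2)];y=P[0]-P[1];d=np.linalg.norm(y)
    if y[1]<0:y=-y
    y[2]=0;y/=np.linalg.norm(y)
l=[onplane(c,e,O,zp) for e in((265,195.8),(385,196.4))];dl=l[0]-l[1];dl/=np.linalg.norm(dl)
le=[onplane(c,e,O,zp) for e in((208.5,195.6),(434.,196.7))]
R=np.c_[xp,y,zp];print("bore dist",d,"P0",P0,"y",y,"post dir in frame",R.T@dl,"len",np.linalg.norm(le[0]-le[1]))
print("bores in frame",[R.T@(p-P0) for p in P],"heights of ray bores")
# cross-check with top
t=arm.get_calibration("top");print("top check bores reproj",[proj(t,p) for p in P],"exp",(406.7,200),(428.7,194.7))
np.savez("post.npz",R=R,P0=P0,B=np.array(P))
X=np.load("X.npy")
Cb=(P[0]+P[1])/2
ry=np.array([.0348,.0906,0]);ry/=np.linalg.norm(ry);rx=np.cross(ry,[0,0,1])
print("IK:")
for s in(1,-1):
    Rg=frame(s*rx,np.array([0,0,-1.]));Rp=frame(s*xp,-zp);G=np.array([.606,.205,.008+.093])
    print(s,arm.solve_ik(G+[0,0,-.0188],Rg),arm.solve_ik(Cb+zp*(-.036+.0742),Rp),arm.solve_ik(Cb+zp*(.05+.0742),Rp))
    T=np.eye(4);cx=s*rx;cz=np.array([0,0,-1.]);T[:3,:3]=np.c_[cx,np.cross(cz,cx),cz];T[:3,3]=np.array([.606,.205,.1])-cz*.25;M=T@np.linalg.inv(X);print(M[:3,3],arm.solve_ik(M[:3,3],M[:3,:3]))
E
```

```text
(np.float64(323.6788159929313), np.float64(170.17296222664015)) (np.float64(323.2842920353982), np.float64(222.083407079646))
bore dist 0.04984214355876477 P0 [ 0.5803 -0.1977  0.09  ] y [-0.2209  0.9753  0.    ] post dir in frame [1.     0.0026 0.    ] len 0.2068682258583906
bores in frame [array([-0.0021, -0.025 ,  0.    ]), array([-0.0021,  0.0248,  0.    ])] heights of ray bores
top check bores reproj [array([429.4322, 195.3652]), array([407.6006, 200.4697])] exp (406.7, 200) (428.7, 194.7)
IK:
1 [13.3442 37.5444 82.5865 -0.     59.8691 34.3563] [ -42.3735   28.3075  112.7489   61.093    32.5212 -106.3998] [-48.1266  18.6221 112.8075  49.3989  41.3012 -97.0268]
[0.5966 0.1786 0.1644] [ 2.7875 27.7546 89.646  17.6366 57.1841 14.9266]
-1 [  13.3442   37.5444   82.5865   -0.       59.8691 -145.6437] [-42.3735  28.3075 112.7489  61.093   32.5212  73.6002] [-48.1266  18.6221 112.8075  49.3989  41.3012  82.9732]
[0.6154 0.2314 0.1644] [  21.6951   39.8208   64.9171  -11.8181   86.4701 -135.3645]
```

```bash
python3 - <<'E'
from h import *
X=np.load("X.npy")
ry=np.array([.0348,.0906,0]);ry/=np.linalg.norm(ry);rx=np.cross(ry,[0,0,1])
T=np.eye(4);cx=rx;cz=np.array([0,0,-1.]);T[:3,:3]=np.c_[cx,np.cross(cz,cx),cz];T[:3,3]=np.array([.606,.205,.1])-cz*.25;M=T@np.linalg.inv(X)
arm.move_to([.53,0.02,.28],frame(rx,cz));arm.move_to(M[:3,3],M[:3,:3]);arm.sleep(.2);snap("wrist","w2");print(arm.current_t(),arm.current_force())
E
```

```text
5.65 [ 0.4535 -0.198  -1.6525]
```

View pics/w2.png

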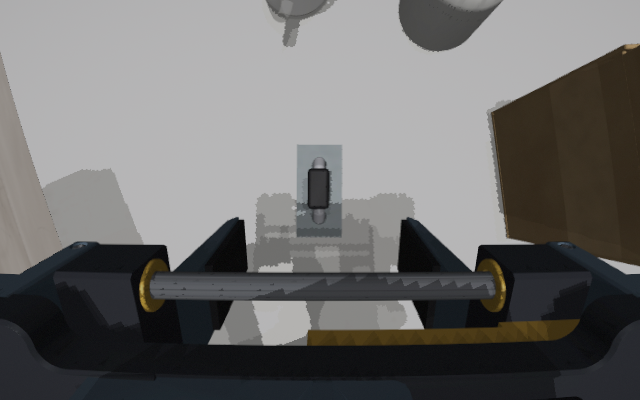

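```bash
python3 - <<'E'
from h import *
c,im=load("w2");g=cv2.cvtColor(im,6)
np.set_printoptions(linewidth=250)
print(g[188,290:350]);print(g[155,290:350]);print(g[228,290:350]);print(g[138:172,305]);print(g[205:245,335])
m=((g<75)*255).astype(np.uint8);m[:150]=0;m[225:]=0;m[:,:300]=0;m[:,340:]=0
n,L,S,C=cv2.connectedComponentsWithStats(m);k=1+S[1:,4].argmax();print(S[k],C[k])
cn=cv2.findContours((L==k).astype(np.uint8),0,2)[0][0];print(cv2.minAreaRect(cn))
E
```

```text
[182 182 182 182 182 182 172 145 144 144 144 145 140 129 128 128 128 108  20  31  42  54  55  56  56  57  58  58  58  58  58  56  57  57  56  53  40  29  24  65  97 120 146 147 147 147 147 146 146 146 146 157 177 182 182 182 182 182 182 182]
[182 182 182 182 182 182 175 151 144 144 144 144 144 145 144 145 145 145 144 144 144 144 144 143 143 145 145 145 145 146 146 145 145 145 143 143 143 143 142 142 142 143 142 142 143 143 143 143 143 144 144 152 172 182 182 182 182 182 182 182]
[126 126 125 126 126 124 112  90  79  79  86  96  95  91  79  79  85  95  95  90  79  80  79  84  90  79  79  85  95  95  90  80  79  79  86  90  79  79  85  96  96  90  79  79  86  96  96  90  80  87  98 105 121 125 126 126 125 126 127 126]
[182 182 182 182 182 182 173 143 143 142 144 144 144 144 144 145 144 145 145 145 145 145 144 144 145 144 144 144 144 145 145 145 145 144]
[ 99  99  99  99  98  99  98  98  98  99  99 100 100  99 100  99  99  99  99  99  98  99 100  96  79  79  80  79  79  79  82  96 112 126 126 126 126 126 123 110]
[306 168  24  54 909] [318.1276 189.2937]
((317.5, 194.5), (53.0, 23.0), 90.0)
```

```bash
python3 - <<'E'
from h import *
c,im=load("w2");g=cv2.cvtColor(im,6)
np.set_printoptions(linewidth=250)
print(g[163:215,318]);print(g[163:215,324])
print(onz(c,(319.0,190.8),.048),onz(c,(318.2,188.2),.124))
p=onz(c,(296.5,190),.048)-onz(c,(341.5,190),.048);print(np.linalg.norm(p))
e=onz(c,(296.5,155),.048)-onz(c,(296.5,230),.048);print(e/np.linalg.norm(e))
E
```

```text
[140 144 159 167 170  98  23  37  49  55  55  56  56  56  56  56  56  57  57  57  57  57  56  57  57  58  58  57  58  58  58  57  58  58  57  56  56  55  55  55  55  55  51  37  26  40  97 118 118 114 110 111]
[86 85 85 87 94 52 23 38 49 58 57 58 57 58 57 58 57 57 57 57 57 57 57 57 56 56 55 55 54 54 55 55 54 55 54 54 55 54 54 54 53 52 49 36 26 30 70 86 84 76 71 74]
[0.6069 0.2104 0.048 ] [0.607  0.2106 0.124 ]
0.043621932508503235
[0.359  0.9333 0.    ]
```

```bash
python3 - <<'E'
from h import *
ry=np.array([.359,.9333,0]);rx=np.cross(ry,[0,0,1]);Rg=frame(rx,np.array([0,0,-1.]));G=np.array([.607,.2105,.085])
arm.move_to(G+[0,0,.07],Rg);arm.move_l(G,feed=.12);f0=arm.current_force();arm.grip(.008);arm.sleep(.1);print("w",arm.current_width(),f0,arm.current_force())
print(arm.current_ee_pos()-G)
arm.move_l(G+[0,0,.02],feed=.04);print(arm.current_width(),arm.current_force())
arm.move_l(G+[0,0,.12],feed=.15);arm.sleep(.15);print(arm.current_width(),arm.current_force(),arm.current_t())
z=np.load("post.npz");R,P0,B=z["R"],z["P0"],z["B"];xp,y,zp=R.T;Cb=B.mean(0);Rp=frame(xp,-zp)
arm.move_to([.56,.06,.30],Rg)
arm.move_to(Cb+zp*(.09+.077),Rp)
arm.move_l(Cb+zp*(.035+.077),feed=.12);arm.move_l(Cb+zp*(.012+.077),feed=.05);arm.sleep(.2)
print(arm.current_ee_pos()-Cb-zp*.089,arm.current_force(),arm.current_width(),arm.current_t());snap("wrist","w3")
snap("top","t3")
t,a=load("t3");_,b=load("w3")
cv2.imwrite("pics/c3.png",np.hstack([cv2.resize(a[140:250,370:460],(360,440),interpolation=2),cv2.resize(b[130:240,265:375],(440,440),interpolation=2)]))
E
```

```text
w 0.015903030264578514 [-0.3237  0.1571  0.4761] [-0.5154  0.1384  0.2802]
[0. 0. 0.]
0.0155366194158298 [-0.3325  0.962  -2.0629]
0.015802652968058068 [ 0.8989  0.2653 -1.5552] 9.675
[-0.     -0.0001  0.0002] [-0.2065  0.0123 -1.6083] 0.015786428587266456 13.675
```

View pics/c3.png

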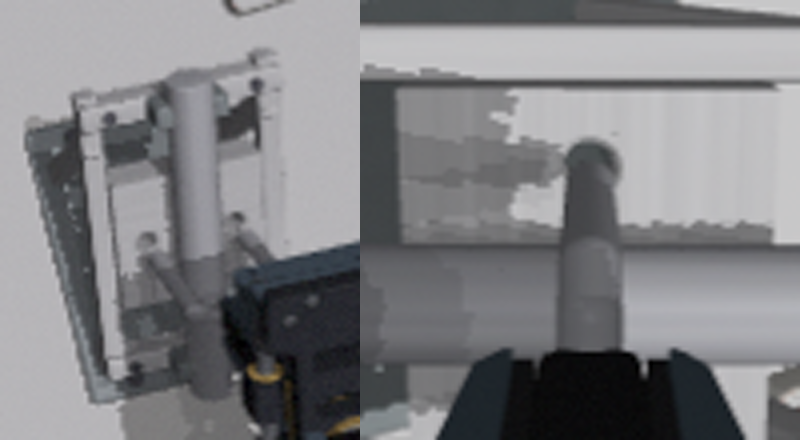

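```bash
cat > ins.py <<'E'
from h import *
import sys
z=np.load("post.npz");R,P0,B=z["R"],z["P0"],z["B"];xp,y,zp=R.T;Cb=B.mean(0)
f0=R.T@arm.current_force();off=float(sys.argv[1]);offy=float(sys.argv[2])
for h in [float(v)/1000 for v in sys.argv[3].split(",")]:
    arm.move_l(Cb+xp*off+y*offy+zp*(h+.077),feed=.03);f=R.T@arm.current_force()-f0
    print(round(h*1e3,1),f,R.T@arm.current_torque(),arm.current_width());
    if f[2]>12 or abs(f[:2]).max()>12: break
print(arm.current_t())
E
python3 ins.py 0 0 6,2,0,-2,-4,-7,-10
```

```text
6.0 [1.0056 1.2049 0.5421] [-0.0646  0.6397  0.0522] 0.015957725765990066
2.0 [0.8562 1.6558 0.7767] [-0.1069  0.6153  0.077 ] 0.016155389516147183
0.0 [0.398  0.5181 0.4045] [-0.0709  0.5929  0.0435] 0.01583460743917853
-2.0 [-0.3392  1.2584  0.2469] [-0.0618  0.6502  0.0546] 0.015527064332975841
-4.0 [ 0.4866  0.8734 -0.2754] [-0.1169  0.6189  0.1005] 0.015889941627996784
-7.0 [0.4467 0.2908 0.6328] [-0.0854  0.6113  0.0561] 0.015988038096789618
-10.0 [-0.6908  0.3365 -0.0908] [-0.0627  0.6386  0.0348] 0.016064132107855324
15.6583
```

```bash
python3 ins.py 0 0 -16,-22,-28,-32,-34,-35,-35.5,-36,-36.5,-37,-37.5,-38
```

```text
-16.0 [0.7007 0.8899 0.4717] [-0.0224  0.6286  0.0172] 0.016178610429684114
-22.0 [0.0712 0.8185 0.1157] [-0.0792  0.5864  0.0674] 0.01623868733405729
-28.0 [ 0.9069  0.1285 -0.4435] [-0.0849  0.6481  0.048 ] 0.016010224772251766
-32.0 [0.2725 0.7103 0.3371] [-0.036   0.6094  0.0475] 0.01558784057060921
-34.0 [0.3844 0.0921 0.8723] [-0.0428  0.5786  0.046 ] 0.015799717407513614
-35.0 [1.7161 0.3112 0.6018] [-0.0404  0.6374  0.0397] 0.01596276025834945
-35.5 [ 0.8576  1.0351 -0.1849] [-0.0288  0.5673  0.1056] 0.015882402968297248
-36.0 [1.0785 0.6399 0.133 ] [-0.0081  0.6024  0.029 ] 0.01578025634635469
-36.5 [1.6093 0.0724 3.5036] [-0.0081  0.6158  0.0024] 0.01598767947631763
-37.0 [ 0.4215  0.9616 13.5439] [0.1094 0.7724 0.0336] 0.01570626000149292
18.4917
```

```bash
python3 ins.py 0 0 -36.4 && python3 - <<'E'
from h import *
z=np.load("post.npz");R,B=z["R"],z["B"];xp,y,zp=R.T;Cb=B.mean(0);X=np.load("X.npy")
arm.grip(.08);print(arm.current_width(),R.T@arm.current_force())
arm.move_l(Cb+zp*.13,feed=.1)
arm.move_l(Cb+zp*.16+y*.05,feed=.12)
arm.sleep(.3);snap("wrist","w4");snap("scene","s4");print(arm.current_t(),arm.current_force())
_,a=load("w4");_,b=load("s4")
cv2.imwrite("pics/c4.png",np.hstack([cv2.resize(b[90:230,310:450],(400,400),interpolation=2),cv2.resize(a[80:260,230:410],(400,400),interpolation=2)]))
E
```

```text
-36.4 [ 0.1238 -0.7382 -9.4381] [0.0328 0.6335 0.0448] 0.015858688489418203
18.7417
0.08009736259829905 [-0.1215  0.946   0.0174]
21.875 [ 0.2044 -0.1191  0.2669]
```

View pics/c4.png

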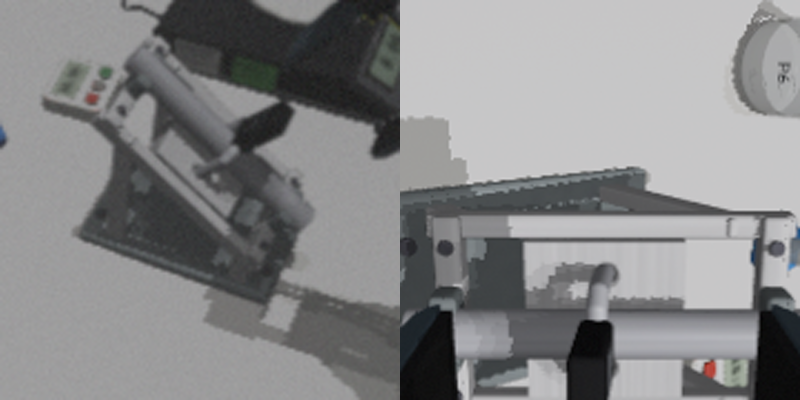

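```bash
python3 - <<'E'
from h import *
z=np.load("post.npz");R,B=z["R"],z["B"];xp,y,zp=R.T;Cb=B.mean(0)
c,a=load("w4");s,b=load("s4")
for n,cc,im,u0,v0,k in(("w",c,a,230,80,400/180),("s",s,b,310,90,400/140)):
    im=cv2.resize(im[v0:v0+int(400/k),u0:u0+int(400/k)],(400,400),interpolation=2)
    for h in(.034,.080):
        q=np.array([(proj(cc,Cb+xp*i*.008+y*j*.015+zp*h)-[u0,v0]+.5)*k for i,j in((1,1),(1,-1),(-1,-1),(-1,1))])
        cv2.polylines(im,[q.astype(np.int32)],True,(0,0,255) if h>.05 else (0,200,0),1)
    globals()[n]=im
cv2.imwrite("pics/c5.png",cv2.resize(np.hstack([s if 0 else globals()["s"],globals()["w"]]),(800,400)))
E
```

```text
(no output)
```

View pics/c5.png

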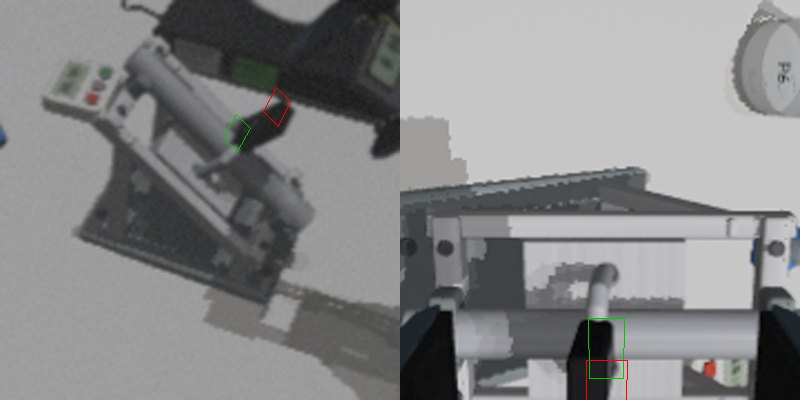

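```bash
python3 -c "
from h import *
print(arm.current_force(),arm.current_dq().max() if hasattr(arm.current_dq(),'max') else max(arm.current_dq()),arm.current_t());arm.sign_off()"
```

```text
[ 0.2044 -0.1191  0.2669] 0.09740977336181784 21.875
the job is handed in; nothing more can be done
```

The U-bolt is on the post with both legs in the clamp-block bores. It is released, and I handed the job in at about 21.9 s of the 54 s allowed. No verdict is reported.

**What I did:** I found the bores and the post from a wrist view square to the slope, and the parking block from a wrist view straight down. I gripped the black grip and lifted the U-bolt clear. Then I lowered it along the slope's normal in small steps while watching the force.

**Insertion:** The legs entered both bores with almost no resistance. Firm contact came with the tips about 36.4 mm below the block's top face, against 36 mm nominal, and I pushed to about 13 N before letting go.

**Last checks:**
- **Seating:** In the final pictures the crossbar lies on the post.
- **Lean:** After release, the U-bolt leans downhill by roughly 0.08 rad, so it does not match the square pose I projected onto the pictures. That is about the play the bores allow and is inside the 0.15 rad limit, so I left it.
- **Robot:** The arm was backed off, with about 0.35 N on the force sensor, which is within its noise.
- **Bystanders:** I routed the arm clear of the beaker and the dropper bottle. I did not re-measure them at the end.

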